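# Hang the lift-off chip guard on its hinge post

## Task

Hang the chip guard, the screen with two ring knuckles on one end, on the hinge post: lower it gently so that both knuckles drop over the two upright pins together and go fully down. Let go of it standing upright, and leave the similar plain screen without knuckles where it stands.

Things in the scene. Friction and masses are not known exactly. Their poses are not given: they have to be found in the camera images.
- guard: Chip guard: upright panel, dark steel frame, ribbed aluminium sheet; 160 mm long (own y), 12 thick (x), 170 high, loose, 0.35 kg, on two cross feet 70 mm wide, 10 high, at y = -60, +60. Origin: centre of underside. Two ring knuckles stick out of its +y end, one above the other. Starts upright on the worktop, knuckles to the left (world +y within 0.25 rad).
- grip (a point): Where to pinch the guard: in its top rail (12 mm thick, 30 mm tall), over the centre of mass, 10 mm below the top edge and 160 mm above the underside; guard frame (0, 5, 160) mm. Pinch from above, fingers closing along the guard's x. Axes as the guard's.
- knuckle_low (a point): Centre of the lower mouth of the guard's lower knuckle, guard frame (0, 105, 30) mm. Each knuckle is an upright ring, outside diameter 34, bore 24 straight through, height 18 mm.
- knuckle_high (a point): Centre of the lower mouth of the guard's upper knuckle, guard frame (0, 105, 130) mm, same ring, 100 mm straight above the lower.
- hinge_post: Hinge post, fixed: grey square upright 24 mm wide, 142 high, at own y = +42 mm on a 60 x 56 x 8 mm bolted base plate; two 10 mm thick arms reach along own -y (world -y within 0.2 rad) to two upright pins, one above the other. Origin: on the pins' axis, at the worktop. The hung guard extends from the pins along the post's -y, its y along the post's y (within about 0.5 rad).
- pin_low (a point): Foot of the lower pin, 28 mm above the worktop, on a 22 mm wide shoulder. Pins point up: 12 mm diameter, 30 mm long, the last 12 mm tapering to 4 mm. The upper arm is above this pin, so bring the knuckles in from the side with the guard raised 30 to 68 mm (best 48) over its standing height, then go straight down.
- pin_high (a point): Foot of the upper pin, 128 mm above the worktop; same pin, same vertical axis as the lower. With the guard hung, its feet stand on the worktop and the knuckles' mouths are 2 mm above the pins' feet.
- plain_screen: Similar screen, same panel, frame and feet, but without knuckles; loose, 0.35 kg, to be left alone. Origin and axes as the guard's. It stands 0.15 to 0.21 m nearer to or farther from the robot (x) than the guard, roughly parallel; which is nearer varies.
Things that resemble listed ones, but are neither listed nor needed, are in the scene too. What is shaped like the hinge_post but white is not meant.

How it is judged:
By the outcome, as a careful person would: the job done as asked, in the order asked, and still so for the second after the job is handed in, with the robot touching nothing.
It also fails if it takes over 45 s, if anything falls off the work surface, if the arm or the gripper's body presses on something with over 40 N, if the wrist force passes 120 N, or if a joint passes its speed limit or range.

## Robot

A 6-joint arm with a two-finger parallel gripper is mounted at the origin on a cart in front of the work surface, level with it; the furniture and walls round the work are solid. World frame = base frame: x ahead of the robot, y to its left, z up, the work surface at z = 0. Lengths are in m, angles in rad, forces in N, time in s.
With the tool pointing down it reaches from about 0.325 to 1 m from the base axis. Payload 5.1 kg.
Tool frame: the origin (TCP) lies where the fingers leave the gripper's body, on its centre line; the fingertips stand 73 mm ahead of it and the grasp point (between the pads) lies 54 mm ahead of it (bot.nose_length is the distance from the TCP to the fingertips, in m); z points along the fingers, y is the line along which they close (so a half turn about z gives the same grasp; the last joint's range is limited). The gripper opens to 85 mm and grips with 20 to 120 N. Pads are 22 mm wide; open, the fingers measure 114 mm over their backs; the gripper's body (76 mm by 85 mm) begins 54 mm behind the grasp point. The pads swing forward as they close: fully open they stand 13 mm farther back than shut.
Start: joints at [1.196, 0.124, 1.65, -0, 1.367, -0.083], TCP at [0.187, 0.623, 0.304] pointing down, gripper open.
Joint ranges: [-2.61, 2.61], [-1.02, 2.33], [0.03, 2.71], [-1.35, 4.49], [0.32, 2.68], [-2.91, 2.91]. Speed limits (rad/s): [2.57, 2.57, 3.14, 3.14, 3.14, 3.14].

## Interface

Orientations are given as a unit quaternion [w, x, y, z].
In Python, from plant import bot gives the robot as it stands.
- The arm moves only by the tool jog_arm, called in YAML: its name, and indented under it one key for each argument. Schema: {"type":"object","properties":{"motion":{"type":"array","items":{"type":"array","items":{"type":"number"},"minItems":6,"maxItems":6},"minItems":1,"maxItems":20},"aperture":{"type":"number"},"force":{"type":"number"},"only":{"type":"string"},"quiet":{"type":"boolean"},"lines":{"type":"string"}},"required":["motion"],"additionalProperties":false}. motion is a list of rows, 1 to 20 of them, each of 6 numbers: dx, dy, dz in fractions of the full range, 1 being 0.75 m, then a rotation vector rx, ry, rz in shares of 90 degrees (1.0 is 90 degrees); each row is the pose to reach, as a shift and turn from the pose commanded when the call began, along the tool's axes at that moment; what a row does not reach only later rows make up. A row lasts 1/12 s, in which the tool goes at most 0.0417 m and 0.125 rad, less where a joint would pass 70% of its speed; a pose out of reach is approached as far as the arm can. aperture is the finger opening in m, set as the call begins (left out keeps the last). The fingers move at their own pace and stop on an object; force is the grip in N (left out, the last holds). Time passes only in rows, so rows that do not move let the fingers close. The tool returns the time, the measured TCP pose, the force, the opening and the grip force at its end. only (a regular expression) keeps the lines of the reply that match it, lines (a string "A,B") keeps lines A to B, and quiet returns only ok. Input that does not fit is refused with a message, and nothing moves.
- bot.get_state(): the state, without advancing time (a new reading comes with each control period).
- bot.capture(name): name is "side" or "top" or "wrist"; returns a dict with "frame" (384x512x3 uint8, blue, green, red), "intrinsics" (3x3 intrinsics, pixels), "eye" and "attitude" of the camera in the world. Camera axes: x right, y down, z forward; pixel columns grow to the right and rows downward; lengths in m; the calibration is good to about 2 mm. A picture is of the moment at which its call begins. There is no depth.
- bot.sign_off(): hands the job in; it is judged then, once.
Trained networks look in the newest picture that a camera, given by its name, has taken for a name from the list of things; names that differ only in an ending like _2 or _b are one class to them, and where a whole thing is asked for, a point or a joint stands for the part that bears it (a point fixed in the world has none). Each returns a list of dicts, best first, with "conf" (0 to 1); they miss things now and then, are a little off and sometimes report something else, mostly with a low value. They report only what shows in the picture. A call takes as long as a camera call. They do not tell look-alikes from the thing itself.
- bot.outline_of(camera, name): "pixels" (384x512 bool, what is visible of it).
- bot.landmark_of(camera, name): "centre" ([x, y, z] in m, in world coordinates, good to about 4 mm: a listed point, or the origin of a listed thing).
The state is a dict: "t": time; "joints": joint angles; "qvel": joint speeds; "joint_efforts": joint torques, N m; "tcp_pos": TCP position; "tool_rot": TCP orientation; "wrist_force": force on the tool from outside, world axes, zero at the start; "wrist_torque": the same for the moment, N m; "width": finger opening in m; "finger_force": force on a finger pad.
Only numpy, scipy, OpenCV 4.12 (cv2) and the standard library are available. Lean on these libraries where they do the work, as an engineer would, in place of code of your own. Each camera call takes 0.05 s, during which the arm holds its last target. There are 200 camera calls.

## Working session

There is one attempt and no reset: what is moved stays moved. The work goes in short steps, Python scripts to look and compute and a tool call to move; the robot and the scene stay as the last step left them, time stands still between calls to the robot, and variables do not carry over. Pictures are saved under pics/ and viewed, at most 10 in all, crops included, and the job is handed in when it is done.

```bash
mkdir -p pics; ls; python3 - <<'E'
from plant import bot
import cv2,numpy as np
for c in ("side","top"):
    d=bot.capture(c); cv2.imwrite(f"pics/{c}0.png",d["frame"])
    print(c,np.round(d["eye"],3),np.round(d["attitude"],3).tolist(),np.round(d["intrinsics"],1).tolist())
    for n in ("guard","grip","knuckle_low","knuckle_high","hinge_post","pin_low","pin_high","plain_screen"):
        print(n,[(np.round(r["centre"],3).tolist(),round(r["conf"],2)) for r in bot.landmark_of(c,n)])
s=bot.get_state(); print(s["t"],s["tcp_pos"],s["tool_rot"],s["width"])
E
python3 -c "
import cv2,numpy as np
cv2.imwrite('pics/b.png',cv2.resize(np.vstack([cv2.imread('pics/%s0.png'%c) for c in ('side','top')]),(400,600)) )"
```

```text
pics
side [ 0.469 -1.017  0.544] [-0.549, 0.835, -0.038, 0.022] [[491.8, 0.0, 260.1], [0.0, 491.8, 192.4], [0.0, 0.0, 1.0]]
guard [([0.625, -0.294, -0.002], 0.69)]
grip [([0.623, -0.29, 0.161], 0.78), ([0.554, 0.16, 0.128], 0.34)]
knuckle_low [([0.605, -0.189, 0.027], 0.85)]
knuckle_high [([0.602, -0.188, 0.132], 0.77), ([0.607, -0.19, 0.03], 0.53)]
hinge_post [([0.434, -0.11, -0.002], 0.8), ([0.558, 0.155, -0.002], 0.56)]
pin_low [([0.555, 0.156, 0.031], 0.57)]
pin_high [([0.435, -0.111, 0.125], 0.62), ([0.554, 0.159, 0.131], 0.59)]
plain_screen [([0.45, -0.297, 0.0], 0.59)]
top [ 0.331 -0.115  1.071] [-0.086, 0.804, -0.584, 0.065] [[401.7, 0.0, 257.3], [0.0, 401.7, 186.1], [0.0, 0.0, 1.0]]
guard [([0.623, -0.289, -0.001], 0.85)]
grip [([0.618, -0.29, 0.159], 0.85)]
knuckle_low [([0.605, -0.195, 0.03], 0.96)]
knuckle_high [([0.608, -0.188, 0.13], 0.66), ([0.453, -0.296, -0.001], 0.2)]
hinge_post [([0.438, -0.115, 0.0], 0.78), ([0.554, 0.157, -0.004], 0.63)]
pin_low [([0.558, 0.156, 0.025], 0.7), ([0.432, -0.111, 0.028], 0.65), ([0.554, 0.157, -0.006], 0.41)]
pin_high [([0.434, -0.117, 0.131], 0.96), ([0.553, 0.157, 0.13], 0.6), ([0.604, -0.189, 0.129], 0.27)]
plain_screen [([0.451, -0.295, 0.0], 0.95)]
0.9 [0.18701661 0.62251614 0.30395286] [1.55629199e-05 1.45388764e-01 9.89374603e-01 3.42812154e-05] 0.08531071888764197
```

View pics/side0.png

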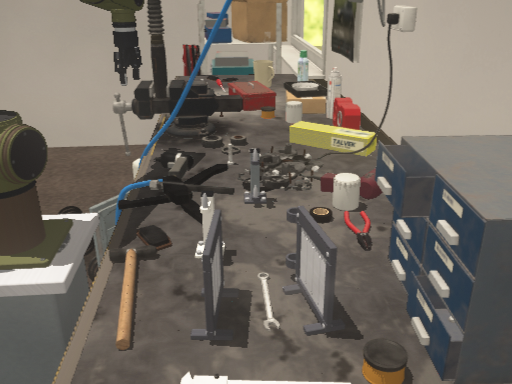

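View pics/top0.png

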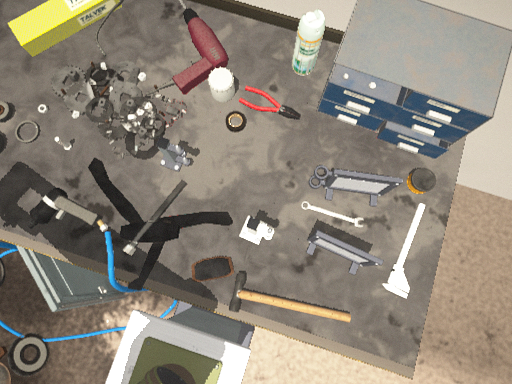

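The side view shows the guard, with its knuckles, at (315,265) and the plain screen at (210,275). The white post is a decoy at (205,220). The grey post is at (255,180), around (0.556, 0.157). The top view agrees: guard (355,185), grey post (175,155). I'll hover over the guard next.

```bash
cat > h.py <<'E'
from plant import bot
import numpy as np
from scipy.spatial.transform import Rotation as R
def rel(pos,yaw):
    """rows target: tool-down, tool y along world angle yaw (mod pi)"""
    s=bot.get_state(); q=s["tool_rot"]; r=R.from_quat([*q[1:],q[0]])
    c,n=np.cos(yaw),np.sin(yaw)
    best=min((r.inv()*R.from_matrix(np.array([[k*n,-k*c,0],[k*c,k*n,0],[0,0,-1]]).T.reshape(3,3) if 0 else np.column_stack([[-k*-n,-k*c,0],[k*c,k*n,0],[0,0,-1]])) for k in(1,-1)),key=lambda x:x.magnitude())
    print("t",s["t"],"tcp",np.round(s["tcp_pos"],4),"shift",np.round(r.inv().apply(np.array(pos)-s["tcp_pos"]),4),"rot",np.round(best.as_rotvec(),4))
E
sed -i 's/^    best=.*/    M=lambda k:np.column_stack([np.cross([k*c,k*n,0],[0,0,-1]),[k*c,k*n,0],[0,0,-1]])\n    best=min((r.inv()*R.from_matrix(M(k)) for k in (1,-1)),key=lambda x:x.magnitude())/' h.py
python3 -c "
from h import *
rel([.622,-.288,.33],.17)"
```

```text
t 0.9 tcp [0.187  0.6225 0.304 ] shift [-0.6785 -0.7469 -0.0261] rot [ 1.000e-04 -0.000e+00  1.109e+00]
```

Careful with the scale: shifts go in shares of 0.75 m and turns go in shares of 90 degrees. That gives: -0.747 m is -0.996, -0.678 m is -0.904, 1.109 rad is 0.706.

jog_arm:
  motion:
    - [0,0,-0.0533,0,0,0]
    - [-0.452,-0.4973,-0.0667,0,0,0.3501]
    - [-0.452,-0.4973,-0.0667,0,0,0.3501]
    - [-0.452,-0.4973,-0.0667,0,0,0.3501]
    - [-0.452,-0.4973,-0.0667,0,0,0.3501]
    - [-0.452,-0.4973,-0.0667,0,0,0.3501]
    - [-0.452,-0.4973,-0.0667,0,0,0.3501]
    - [-0.452,-0.4973,-0.0667,0,0,0.3501]
    - [-0.452,-0.4973,-0.0667,0,0,0.3501]
    - [-0.452,-0.4973,-0.0667,0,0,0.3501]
    - [-0.452,-0.4973,-0.0667,0,0,0.3501]
    - [-0.452,-0.4973,-0.0667,0,0,0.3501]
    - [-0.904,-0.996,-0.0347,0,0,0.706]
    - [-0.904,-0.996,-0.0347,0,0,0.706]
    - [-0.904,-0.996,-0.0347,0,0,0.706]
    - [-0.904,-0.996,-0.0347,0,0,0.706]
    - [-0.904,-0.996,-0.0347,0,0,0.706]
    - [-0.904,-0.996,-0.0347,0,0,0.706]
    - [-0.904,-0.996,-0.0347,0,0,0.706]
    - [-0.904,-0.996,-0.0347,0,0,0.706]
  aperture: 0.085

```text
t: 2.57
tcp_pos: [0.5283, -0.0938, 0.3392]
tool_rot: [0.0, 0.645, 0.764, 0.0]
wrist_force: [0.6, -0.4, 0.1]
width: 0.0847
finger_force: 0.0
```

```bash
python3 -c "
from h import *
rel([.622,-.288,.33],.17)"
```

```text
t 2.5667 tcp [ 0.5283 -0.0938  0.3392] shift [-0.2072  0.0596  0.0093] rot [ 0.0008  0.0002 -0.0006]
```

Scaled: -0.207 m is -0.276, 0.06 m is 0.08.

jog_arm:
  motion:
    - [-0.276,0.08,0.012,0,0,0]
    - [-0.276,0.08,0.012,0,0,0]
    - [-0.276,0.08,0.012,0,0,0]
    - [-0.276,0.08,0.012,0,0,0]
    - [-0.276,0.08,0.012,0,0,0]
    - [-0.276,0.08,0.012,0,0,0]
    - [-0.276,0.08,0.012,0,0,0]
    - [-0.276,0.08,0.012,0,0,0]

```text
t: 3.23
tcp_pos: [0.6219, -0.2853, 0.3296]
tool_rot: [-0.001, 0.645, 0.764, 0.0]
wrist_force: [-0.2, 0.1, 0.4]
width: 0.0853
finger_force: 0.0
```

```bash
python3 - <<'E'
from h import *
import cv2
d=bot.capture("wrist"); cv2.imwrite("pics/w1.png",d["frame"])
P=lambda c,ns:[print(c,n,[(np.round(r["centre"],4).tolist(),round(r["conf"],2)) for r in bot.landmark_of(c,n)]) for n in ns]
P("wrist",("guard","grip","knuckle_low","knuckle_high"))
for c in("top","side"):
    bot.capture(c); P(c,("hinge_post","pin_high","pin_low"))
rel([.622,-.288,.214],.17)
E
```

```text
wrist guard []
wrist grip [([0.6251, -0.286, 0.163], 0.64)]
wrist knuckle_low [([0.6039, -0.1875, 0.0295], 0.93)]
wrist knuckle_high [([0.6056, -0.1885, 0.129], 0.94)]
top hinge_post [([0.5545, 0.1575, -0.0019], 0.74)]
top pin_high [([0.5534, 0.1581, 0.1253], 0.57)]
top pin_low [([0.5577, 0.1597, 0.028], 0.73)]
side hinge_post [([0.5566, 0.158, 0.0], 0.94), ([0.4343, -0.112, 0.0022], 0.77)]
side pin_high [([0.4345, -0.1107, 0.1269], 0.83), ([0.5532, 0.1594, 0.1355], 0.57)]
side pin_low [([0.4345, -0.1156, 0.0309], 0.91), ([0.5542, 0.1538, 0.0267], 0.71)]
t 3.8833 tcp [ 0.622  -0.2854  0.3301] shift [-0.0026 -0.0005  0.1161] rot [0.0001 0.     0.0001]
```

View pics/w1.png

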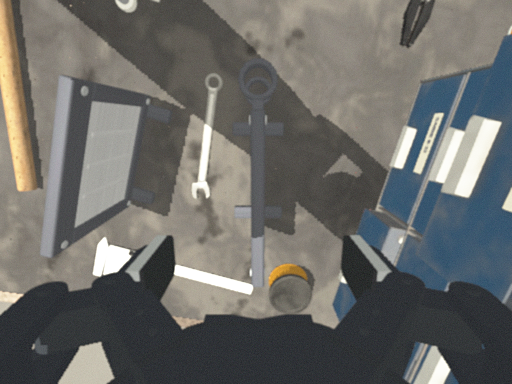

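The wrist view shows the guard's rail running straight up the image at column 257, with the knuckle ring at (258,78), so the yaw of 0.17 holds. The cabinet is close on the right, at about (370,230). I'll check its clearance.

```bash
python3 - <<'E'
from h import *
for c,px,z in (("top",[(440,155),(328,108),(320,108),(432,152)],0),("wrist",[(335,300),(362,210),(380,195),(345,280)],0)):
    d=bot.capture(c);K=d["intrinsics"];q=d["attitude"];r=R.from_quat([*q[1:],q[0]])
    for p in px:
        v=r.apply(np.linalg.solve(K,[*p,1])); print(c,p,np.round(d["eye"]+v*(z-d["eye"][2])/v[2],3))
rel([.622,-.287,.214],.17)
E
```

```text
top (440, 155) [ 0.796 -0.502  0.   ]
top (328, 108) [ 0.834 -0.168  0.   ]
top (320, 108) [ 0.827 -0.146  0.   ]
top (432, 152) [ 0.798 -0.479  0.   ]
wrist (335, 300) [ 0.785 -0.485  0.   ]
wrist (362, 210) [ 0.788 -0.326  0.   ]
wrist (380, 195) [ 0.808 -0.298  0.   ]
wrist (345, 280) [ 0.792 -0.446  0.   ]
t 3.9833 tcp [ 0.622  -0.2855  0.33  ] shift [-0.0015 -0.0003  0.116 ] rot [-0.0001 -0.     -0.    ]
```

Scaled: 0.116 m is 0.1547, 0.1 m is 0.1333.

jog_arm:
  motion:
    - [-0.0013,0,0.0533,0,0,0]
    - [-0.0013,0,0.1,0,0,0]
    - [-0.0013,0,0.1333,0,0,0]
    - [-0.0013,0,0.1547,0,0,0]
    - [-0.0013,0,0.1547,0,0,0]
  aperture: 0.06

```text
t: 4.4
tcp_pos: [0.6199, -0.2853, 0.208]
tool_rot: [-0.005, 0.645, 0.765, -0.001]
wrist_force: [-0.4, 0.8, -0.1]
width: 0.0604
finger_force: 0.0
```

jog_arm:
  motion:
    - [0,0,0,0,0,0]
    - [0,0,0,0,0,0]
    - [0,0,0,0,0,0]
    - [0,0,0,0,0,0]
    - [0,0,0,0,0,0]
    - [0,0,0,0,0,0]
    - [0,0,0,0,0,0]
    - [0,0,0,0,0,0]
  aperture: 0
  force: 70

```text
t: 5.07
tcp_pos: [0.6229, -0.2871, 0.2165]
tool_rot: [0.002, 0.645, 0.765, 0.0]
wrist_force: [-1.4, -1.2, 5.3]
width: 0.0107
finger_force: 69.5
```

jog_arm:
  motion:
    - [0,0,-0.0133,0,0,0]
    - [0,0,-0.0333,0,0,0]
    - [0,0,-0.0533,0,0,0]
    - [0,0,-0.064,0,0,0]
    - [0,0,-0.064,0,0,0]
    - [0,0,-0.064,0,0,0]

```text
t: 5.57
tcp_pos: [0.6226, -0.2866, 0.2634]
tool_rot: [0.001, 0.645, 0.765, 0.0]
wrist_force: [-0.5, -0.4, -4.1]
width: 0.0109
finger_force: 68.5
```

```bash
python3 - <<'E'
from h import *
import cv2
P=lambda c,ns:[print(c,n,[(np.round(r["centre"],4).tolist(),round(r["conf"],2)) for r in bot.landmark_of(c,n)]) for n in ns]
for c in("top","side","wrist"):
    d=bot.capture(c); P(c,("guard","knuckle_high","knuckle_low"))
cv2.imwrite("pics/w2.png",d["frame"])
print(bot.get_state()["tcp_pos"])
E
```

```text
top guard []
top knuckle_high [([0.6057, -0.1897, 0.1788], 0.65)]
top knuckle_low [([0.6065, -0.1925, 0.0791], 0.41), ([0.5575, 0.1569, 0.0251], 0.23)]
side guard [([0.619, -0.2899, 0.0426], 0.67)]
side knuckle_high [([0.6022, -0.1897, 0.1747], 0.78)]
side knuckle_low [([0.602, -0.1843, 0.0732], 0.83), ([0.5556, 0.1565, 0.0276], 0.21)]
wrist guard []
wrist knuckle_high [([0.6004, -0.1865, 0.172], 0.76)]
wrist knuckle_low [([0.6027, -0.1845, 0.0752], 0.57)]
[ 0.62221841 -0.28644327  0.26191984]
```

```bash
python3 -c "
from h import *
rel([.573,0,.263],.17)"
```

```text
t 6.1667 tcp [ 0.6222 -0.2864  0.2619] shift [ 0.2906 -0.     -0.0011] rot [-0.0001 -0.0001  0.    ]
```

Scaled: 0.29 m is 0.3867, 0.287 m is 0.3827.

jog_arm:
  motion:
    - [0.0107,0,0,0,0,0]
    - [0.032,0,0,0,0,0]
    - [0.0587,0,0,0,0,0]
    - [0.088,0,0,0,0,0]
    - [0.12,0,0,0,0,0]
    - [0.152,0,0,0,0,0]
    - [0.184,0,0,0,0,0]
    - [0.216,0,0,0,0,0]
    - [0.248,0,0,0,0,0]
    - [0.28,0,0,0,0,0]
    - [0.3093,0,0,0,0,0]
    - [0.336,0,0,0,0,0]
    - [0.3573,0,0,0,0,0]
    - [0.3733,0,0,0,0,0]
    - [0.3827,0,0,0,0,0]
    - [0.3867,0,0,0,0,0]
    - [0.3867,0,0,0,0,0]
    - [0.3867,0,0,0,0,0]

```text
t: 7.67
tcp_pos: [0.5732, -0.001, 0.2621]
tool_rot: [0.0, 0.645, 0.765, -0.0]
wrist_force: [0.8, 0.2, -4.3]
width: 0.011
finger_force: 68.4
```

```bash
python3 - <<'E'
from h import *
import cv2
P=lambda c,ns:[print(c,n,[(np.round(r["centre"],4).tolist(),round(r["conf"],2)) for r in bot.landmark_of(c,n)]) for n in ns]
for c in("top","side","wrist"):
    d=bot.capture(c); P(c,("knuckle_high","knuckle_low","hinge_post","pin_high","pin_low"))
    cv2.imwrite(f"pics/{c}3.png",d["frame"])
print(bot.get_state()["tcp_pos"])
E
```

```text
top knuckle_high []
top knuckle_low []
top hinge_post [([0.4348, -0.1126, 0.0035], 0.93), ([0.4484, -0.2954, -0.0002], 0.65)]
top pin_high [([0.4316, -0.1153, 0.1338], 0.88)]
top pin_low [([0.4291, -0.1127, 0.0296], 0.6)]
side knuckle_high [([0.5554, 0.0959, 0.174], 0.89)]
side knuckle_low [([0.5574, 0.0962, 0.0778], 0.91)]
side hinge_post [([0.5535, 0.1603, -0.0033], 0.69), ([0.4367, -0.1125, 0.001], 0.58)]
side pin_high [([0.4348, -0.1103, 0.1284], 0.76), ([0.552, 0.1594, 0.1328], 0.68)]
side pin_low [([0.4347, -0.1136, 0.0326], 0.93), ([0.5564, 0.1561, 0.0313], 0.86)]
wrist knuckle_high [([0.5565, 0.0971, 0.1738], 0.66)]
wrist knuckle_low []
wrist hinge_post [([0.4362, -0.1172, -0.0034], 0.89), ([0.5544, 0.1587, -0.0005], 0.79), ([0.557, 0.1608, 0.0287], 0.47)]
wrist pin_high [([0.4377, -0.1124, 0.1243], 0.64)]
wrist pin_low [([0.4339, -0.1148, 0.0244], 0.82), ([0.557, 0.1586, 0.0262], 0.58)]
[ 0.57315554 -0.00058729  0.26204866]
```

View pics/wrist3.png

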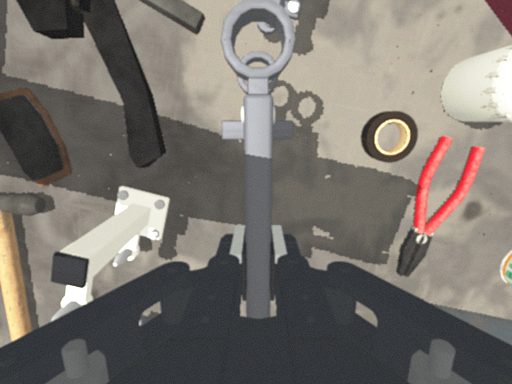

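The wrist view shows the knuckle ring at (258,38) with the guard hanging straight, and the white decoy at (120,240) well clear. I'll bring the knuckles over the pins.

```bash
python3 -c "
from h import *
rel([.5717,.061,.263],.17)"
```

```text
t 8.5667 tcp [ 0.5732 -0.0006  0.262 ] shift [ 0.0609  0.009  -0.001 ] rot [0. 0. 0.]
```

Scaled: 0.061 m is 0.0813, 0.059 m is 0.0787.

jog_arm:
  motion:
    - [0.0107,0.012,-0.0013,0,0,0]
    - [0.0213,0.012,-0.0013,0,0,0]
    - [0.0347,0.012,-0.0013,0,0,0]
    - [0.048,0.012,-0.0013,0,0,0]
    - [0.0613,0.012,-0.0013,0,0,0]
    - [0.072,0.012,-0.0013,0,0,0]
    - [0.0787,0.012,-0.0013,0,0,0]
    - [0.0813,0.012,-0.0013,0,0,0]
    - [0.0813,0.012,-0.0013,0,0,0]
    - [0.0813,0.012,-0.0013,0,0,0]

```text
t: 9.4
tcp_pos: [0.5717, 0.061, 0.2631]
tool_rot: [0.0, 0.644, 0.765, -0.0]
wrist_force: [-0.1, -0.5, -3.8]
width: 0.0111
finger_force: 68.6
```

```bash
python3 - <<'E'
from h import *
import cv2
P=lambda c,ns:[print(c,n,[(np.round(r["centre"],4).tolist(),round(r["conf"],2)) for r in bot.landmark_of(c,n)]) for n in ns]
F=[]
for c in("side","wrist"):
    d=bot.capture(c); P(c,("knuckle_high","knuckle_low","hinge_post","pin_high","pin_low"))
    f=d["frame"]; F.append(cv2.resize(f[120:240,200:320] if c=="side" else f[:150,183:333],(400,400),interpolation=cv2.INTER_CUBIC))
cv2.imwrite("pics/c4.png",np.hstack(F))
print(bot.get_state()["tcp_pos"])
E
```

```text
side knuckle_high [([0.5567, 0.1572, 0.1757], 0.68)]
side knuckle_low [([0.5536, 0.1577, 0.0731], 0.68), ([0.5712, 0.0556, 0.0448], 0.23)]
side hinge_post [([0.4338, -0.1101, 0.0016], 0.62), ([0.5568, 0.1578, -0.0036], 0.6)]
side pin_high [([0.4343, -0.1098, 0.1289], 0.97), ([0.5529, 0.1593, 0.1306], 0.78)]
side pin_low [([0.4323, -0.1149, 0.0325], 0.61), ([0.5549, 0.155, 0.0276], 0.5)]
wrist knuckle_high [([0.5542, 0.1603, 0.1734], 0.69)]
wrist knuckle_low [([0.5541, 0.16, 0.0777], 0.79)]
wrist hinge_post [([0.4381, -0.1149, -0.0018], 0.64)]
wrist pin_high [([0.5545, 0.159, 0.1312], 0.73)]
wrist pin_low []
[0.571715   0.06094727 0.2630552 ]
```

View pics/c4.png

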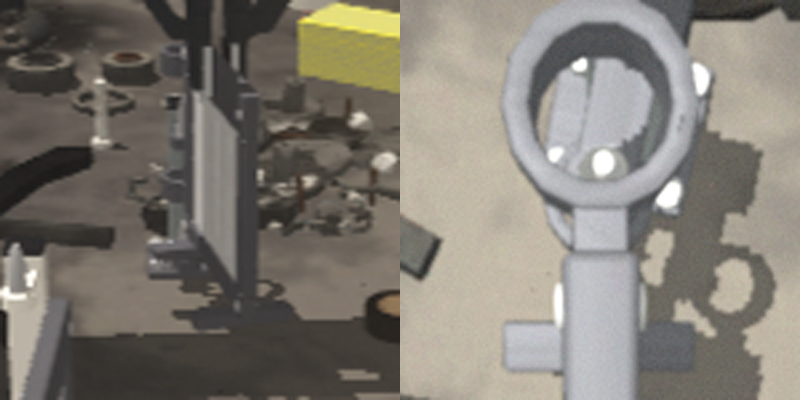

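Seen from the wrist, the upper pin's tip at about (260,60) shows inside the ring, which is centred at about (258,39). I'll check those by ray.

```bash
python3 - <<'E'
from h import *
d=bot.capture("wrist");K=d["intrinsics"];q=d["attitude"];r=R.from_quat([*q[1:],q[0]])
for n,p,z in (("tip",(259.7,60.5),.158),("ring top",(258,39),.1945)):
    v=r.apply(np.linalg.solve(K,[*p,1])); print(n,np.round(d["eye"]+v*(z-d["eye"][2])/v[2],4))
E
```

```text
tip [0.5559 0.1571 0.158 ]
ring top [0.5545 0.1589 0.1945]
```

Scaled: 0.024 m is 0.032, -0.0015 m is -0.002.

jog_arm:
  motion:
    - [-0.002,-0.0009,0,0,0,0]
    - [-0.002,-0.0009,0.0053,0,0,0]
    - [-0.002,-0.0009,0.0107,0,0,0]
    - [-0.002,-0.0009,0.016,0,0,0]
    - [-0.002,-0.0009,0.0213,0,0,0]
    - [-0.002,-0.0009,0.0267,0,0,0]
    - [-0.002,-0.0009,0.032,0,0,0]
    - [-0.002,-0.0009,0.032,0,0,0]

```text
t: 10.72
tcp_pos: [0.5707, 0.0594, 0.2376]
tool_rot: [-0.001, 0.644, 0.765, -0.001]
wrist_force: [0.1, 0.1, -4.6]
width: 0.011
finger_force: 68.5
```

jog_arm:
  motion:
    - [0,0,0.004,0,0,0]
    - [0,0,0.008,0,0,0]
    - [0,0,0.012,0,0,0]
    - [0,0,0.016,0,0,0]
    - [0,0,0.02,0,0,0]
    - [0,0,0.024,0,0,0]
    - [0,0,0.0267,0,0,0]
    - [0,0,0.028,0,0,0]
    - [0,0,0.028,0,0,0]
    - [0,0,0.028,0,0,0]

```text
t: 11.55
tcp_pos: [0.5713, 0.0594, 0.2181]
tool_rot: [0.0, 0.645, 0.765, -0.0]
wrist_force: [-0.4, 0.1, -3.3]
width: 0.011
finger_force: 68.6
```

Scaled: 0.0025 m is 0.0033, 0.002 m is 0.0027.

jog_arm:
  motion:
    - [0,0,0.0009,0,0,0]
    - [0,0,0.0019,0,0,0]
    - [0,0,0.0027,0,0,0]
    - [0,0,0.0033,0,0,0]
    - [0,0,0.0033,0,0,0]
    - [0,0,0.0033,0,0,0]

```text
t: 12.05
tcp_pos: [0.5715, 0.0597, 0.2166]
tool_rot: [0.0, 0.645, 0.765, 0.0]
wrist_force: [-3.3, 2.2, 2.9]
width: 0.0107
finger_force: 69.6
```

Contact came at the same height as the pick, so the feet are on the worktop. I'll release and go up.

jog_arm:
  motion:
    - [0,0,0,0,0,0]
    - [0,0,0,0,0,0]
    - [0,0,0,0,0,0]
    - [0,0,0,0,0,0]
    - [0,0,0,0,0,0]
    - [0,0,0,0,0,0]
  aperture: 0.05

```text
t: 12.55
tcp_pos: [0.5713, 0.0594, 0.2155]
tool_rot: [0.0, 0.645, 0.765, 0.0]
wrist_force: [0.0, -1.6, 0.4]
width: 0.0501
finger_force: 0.0
```

jog_arm:
  motion:
    - [0,0,-0.0133,0,0,0]
    - [0,0,-0.04,0,0,0]
    - [0,0,-0.08,0,0,0]
    - [0,0,-0.12,0,0,0]
    - [0,0,-0.16,0,0,0]
    - [0,0,-0.16,0,0,0]
    - [-0.0533,0,-0.16,0,0,0]
    - [-0.1067,0,-0.16,0,0,0]
    - [-0.16,0,-0.16,0,0,0]
    - [-0.16,0,-0.16,0,0,0]

```text
t: 13.38
tcp_pos: [0.5922, -0.0642, 0.3363]
tool_rot: [0.001, 0.647, 0.763, -0.001]
wrist_force: [-0.5, 0.4, 0.1]
width: 0.0496
finger_force: 0.0
```

```bash
python3 - <<'E'
from h import *
import cv2
P=lambda c,ns:[print(c,n,[(np.round(r["centre"],4).tolist(),round(r["conf"],2)) for r in bot.landmark_of(c,n)]) for n in ns]
F=[]
for c in("side","wrist","top"):
    d=bot.capture(c); P(c,("guard","knuckle_high","knuckle_low","plain_screen"))
    f=d["frame"]; 
    if c!="top": F.append(cv2.resize(f[100:260,160:360] if c=="side" else f,(400,320 if c=="side" else 300))[:300])
cv2.imwrite("pics/c5.png",np.hstack(F))
E
```

```text
side guard []
side knuckle_high [([0.5513, 0.1594, 0.1307], 0.77)]
side knuckle_low [([0.5533, 0.1585, 0.0292], 0.71), ([0.5528, 0.1591, 0.128], 0.61)]
side plain_screen [([0.4494, -0.2962, 0.001], 0.71)]
wrist guard []
wrist knuckle_high []
wrist knuckle_low []
wrist plain_screen []
top guard []
top knuckle_high [([0.5556, 0.1579, 0.1334], 0.69)]
top knuckle_low [([0.5526, 0.1567, 0.031], 0.5)]
top plain_screen [([0.45, -0.2963, -0.0037], 0.61)]
```

View pics/c5.png

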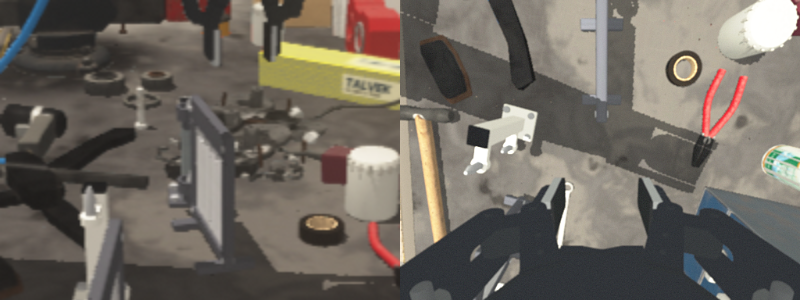

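The guard stands upright on the grey post: in the side crop at (205,180), its knuckles are down on the pins at z ≈ 0.030 and 0.131. The plain screen hasn't moved and the gripper is clear, so I'm handing in.

```bash
python3 -c "
from plant import bot
print(bot.sign_off())"
```

```text
the job is handed in; nothing more can be done
None
```

The chip guard hangs upright on the grey hinge post with both knuckles fully down on the pins, the plain screen was left where it stood, and the job is handed in.

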